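# Load the tooling row in reverse order

### The arm

A 6-joint arm with a two-finger parallel gripper is mounted at the origin on a cart in front of the work surface, level with it; the furniture and walls round the work are solid. World frame = base frame: x ahead of the robot, y to its left, z up, the work surface at z = 0. Lengths are in m, angles in degrees, forces in N, time in s.
With the tool pointing down it reaches from about 0.4 to 0.825 m from the base axis. Payload 7 kg.
Tool frame: the origin (TCP) lies midway between the tips of the shut fingers; the grasp point (between the pads) lies 19 mm behind it; z points along the fingers, y is the direction in which the jaws open and shut (so a half turn about z gives the same grasp; the last joint's range is limited). The gripper opens to 88 mm and grips with 3 to 60 N. Pads are 19 mm wide; open, the fingers measure 130 mm over their backs; the gripper's body (78 mm by 193 mm) begins 47 mm behind the grasp point.
Start: joints at [-60.04, 20.546, 0.682, 0, -70.136, -16.507], TCP at [0.157, -0.656, 0.202] pointing down, gripper open.
Joint ranges: [-176.03, 176.03], [-82.01, 121.73], [-58.28, 71.71], [-173.87, 95.51], [-174.79, -0.11], [-173.66, 173.66]. Speed limits (degrees/s): [136.94, 136.94, 172.46, 180, 180, 180].

### API

Orientations are given as [roll, pitch, yaw] about the fixed x, y, z axes, in that order (R = Rz(yaw) Ry(pitch) Rx(roll)).
In Python, from plant import sensors, viewer, r gives the robot as it stands. The module is installed in compiled form; this text tells all that it offers.
- The arm moves only by the shell command python3 -m handwheel 'ROWS' [OPENING] [FORCE]. ROWS is JSON, one flat list of numbers, 6 for each row, row after row: the shift along the world's x, y, z in cm, then the turn, a rotation vector about the world's x, y, z in rad. In form: [tx, ty, tz, wx, wy, wz, tx, ty, tz, wx, wy, wz, ...]. A call has 1 to 8 rows; each row is the pose to reach, as a shift and turn from the pose measured when the call began; what a row does not reach only later rows make up. A row lasts 1/10 s, in which the tool goes at most 50 mm and 8.59 degrees, less where a joint would pass 70% of its speed; a pose out of reach is approached as far as the arm can. A call with a gripper value outside its range is refused whole. OPENING is the closure in counts, from 0 (fully open) to 255 (shut), set as the call begins (- or left out, the last holds). The fingers move at their own pace and stop on an object; FORCE is the grip in N (left out, the last holds). Time passes only in rows, so rows that repeat a pose let the fingers close. It gives the time, the measured TCP pose, the force and the opening at its end, in the units of the state.
- sensors.get_state(): the state, without advancing time (a new reading comes with each control period).
- viewer.capture(name): name is "scene" or "top"; returns a dict with "img" (480x640x3 uint8, red, green, blue), "camera_matrix" (3x3 intrinsics, pixels), "k1" (the pictures are not rectified: a ray, as slopes to the right and down, at radius r is drawn at 1 + k1 r^2 times it, then the intrinsics apply), "camera_from_world" (4x4, takes a point from world to camera coordinates). Camera axes: x right, y down, z forward; pixel columns grow to the right and rows downward; lengths in m; the calibration is good to about 2 mm. A picture is of the moment at which its call begins. There is no depth.
- r.close_job(): hands the job in, once; it reports no verdict.
The state is a dict: "time_s": time; "joints": joint angles; "qd": joint speeds; "joint_torque": joint torques, N m; "tcp_pos": TCP position; "eef_rot": TCP orientation; "contact_force": force on the tool from outside, world axes, zero at the start; "moment": the same for the moment, N m; "gripper_width": finger opening in m.
Only numpy, scipy, OpenCV 4.12 (cv2) and the standard library are available. Lean on these libraries where they do the work, as an engineer would, in place of code of your own. Each camera call takes 0.05 s, during which the arm holds its last target.

### The job

Move the four pieces of press tooling from the plywood rack to the empty aluminium rack, in reverse order: seen from the robot, what stood leftmost on the wood ends up rightmost on the metal, and so on, one piece in the middle of each bay. Keep each piece upright and leave it standing flat in its bay.

Things in the scene. Friction and masses are not known exactly. Their poses are not given: they have to be found in the camera images.
- wood_rack: plywood rack, a flat board 76 x 294 x 10 mm, fixed on the bench, holding the row of four pieces on four cork pads at the start. Origin: centre of underside; x across (away from the robot), y along it (to robot's left), z up; yaw within 0.2 rad. Pad centres at y = +99, +33, -33, -99 mm, x = 0; pad tops at z = 12 mm. A dark strip 4 mm high crosses each end.
- metal_rack: aluminium rack, a flat plate 76 x 294 x 10 mm, fixed on the bench, empty at the start. Origin: centre of underside; x across (away from the robot), y along it (to robot's left), z up; yaw within 0.2 rad. Four bays, centres at y = +99, +33, -33, -99 mm, x = 0, floor at z = 10 mm; ribs 4 mm wide, 2 mm high at y = +66, 0, -66 mm; a dark strip 4 mm high across each end (y = +-139 mm); long sides open.
- feed_wheel: spare feed wheel lying flat: black knurled disc 45 mm across and 6 mm thick, with a pale round hub 18 mm across on top of it from 6 to 18 mm above the underside; about 60 g. Grip the hub. Origin at the centre of its underside, z up. Stands upright at the start, its x axis within 0.3 rad of the wooden rack's x axis. 
- tall_die: the tall pale steel die segment: upright block 24 x 24 mm and 30 mm high, with two screw heads 2 mm high on top; about 136 g. Origin at the centre of its underside, z up. Stands upright at the start, its x axis within 0.3 rad of the wooden rack's x axis. Its side faces are turned +0.087 rad (counter-clockwise from above) from its x and y axes.
- black_die: the black die segment: block 25 mm thick, 36 mm long, 18 mm high, with two screw heads 2 mm high on top; about 127 g. Origin at the centre of its underside, z up. Stands upright at the start, its x axis within 0.3 rad of the wooden rack's x axis. Its 25 mm thickness lies along its x axis turned by +0.209 rad (counter-clockwise from above), its length square to that.
- low_die: the low pale steel die segment: block 25 mm thick, 30 mm long, 14 mm high, with two screw heads 2 mm high on top; about 82 g. Origin at the centre of its underside, z up. Stands upright at the start, its x axis within 0.3 rad of the wooden rack's x axis. Its 25 mm thickness lies along its x axis turned by -0.157 rad (clockwise from above), its length square to that.
- pad_feed_wheel: flat cork pad, 54 x 54 x 2 mm, fixed on the wooden rack; the feed wheel stands on it at the start, and it stays as the mark of where that piece came from. Origin at the centre of its underside; axes as the wooden rack's
- pad_tall_die: flat cork pad, 54 x 54 x 2 mm, fixed on the wooden rack; the tall pale die segment stands on it at the start, and it stays as the mark of where that piece came from. Origin at the centre of its underside; axes as the wooden rack's
- pad_black_die: flat cork pad, 54 x 54 x 2 mm, fixed on the wooden rack; the black die segment stands on it at the start, and it stays as the mark of where that piece came from. Origin at the centre of its underside; axes as the wooden rack's
- pad_low_die: flat cork pad, 54 x 54 x 2 mm, fixed on the wooden rack; the low pale die segment stands on it at the start, and it stays as the mark of where that piece came from. Origin at the centre of its underside; axes as the wooden rack's
Things that resemble listed ones, but are neither listed nor needed, are in the scene too. Leave any purple look-alike of the feed_wheel alone.

How it is judged:
By the outcome, as a careful person would: the job done as asked, in the order asked, and still so for the second after the job is handed in, with the robot touching nothing.
It also fails if it takes over 80 s, if anything falls off the work surface, if the arm or the gripper's body presses on something with over 40 N, if the wrist force passes 120 N, or if a joint passes its speed limit or range.

## Working session

There is one attempt and no reset: what is moved stays moved. The work goes in short steps, Python scripts to look and compute and a shell command to move; the robot and the scene stay as the last step left them, time stands still between calls to the robot, and variables do not carry over. Pictures are saved under pics/ and viewed, and the job is handed in when it is done.

```bash
mkdir -p pics
cat > h.py <<'E'
import numpy as np, cv2
from plant import sensors, viewer, r
def cap(name,tag):
    c=viewer.capture(name); cv2.imwrite(f'pics/{tag}.png',c['img'][:,:,::-1]); 
    np.savez(f'pics/{tag}.npz',**{k:np.array(v) for k,v in c.items()})
    return c
def ld(tag): return dict(np.load(f'pics/{tag}.npz'))
def ray(c,uv):
    K=np.array(c['camera_matrix']);T=np.array(c['camera_from_world']);k1=float(c['k1'])
    uv=np.atleast_2d(np.array(uv,float))
    d=cv2.undistortPoints(uv.reshape(-1,1,2),K,np.array([k1,0,0,0.])).reshape(-1,2)
    d=np.c_[d,np.ones(len(d))]@T[:3,:3]
    return -T[:3,:3].T@T[:3,3], d
def onz(c,uv,z):
    o,d=ray(c,uv); return o+d*((z-o[2])/d[:,2])[:,None]
def proj(c,p):
    K=np.array(c['camera_matrix']);T=np.array(c['camera_from_world'])
    p=np.atleast_2d(np.array(p,float)); 
    return cv2.projectPoints(p.reshape(-1,1,3),cv2.Rodrigues(T[:3,:3])[0],T[:3,3],K,np.array([float(c['k1']),0,0,0]))[0].reshape(-1,2)
E
python3 - <<'E'
from h import *
print(sensors.get_state())
for n in('scene','top'):
    c=cap(n,n+'0'); T=c['camera_from_world']; print(n,c['camera_matrix'],c['k1'],-T[:3,:3].T@T[:3,3],T[2,:3])
E
```

```text
{'time_s': 0.0, 'joints': array([-6.00408420e+01,  2.05917098e+01,  6.32941211e-01, -2.32362578e-02,
       -7.01361342e+01, -1.65049569e+01]), 'qd': array([ 0.08845591, -0.01102494,  0.01302653,  0.00455014,  0.01791473,
        0.07446775]), 'joint_torque': array([ 8.39077416e-05, -5.82723105e+01,  2.93053025e+01,  6.99721992e+00,
        6.92199043e-03, -2.03359104e-04]), 'tcp_pos': array([ 0.15688589, -0.65594873,  0.20070351]), 'eef_rot': array([ 1.79902801e+02, -6.02142603e-03, -1.66553707e+02]), 'contact_force': array([-1.16939979, -0.14135289,  0.45397978]), 'moment': array([-0.02087794, -0.00351678,  0.02279617]), 'gripper_width': 0.0876491322299401}
scene [[569.00767076   0.         310.60285545]
 [  0.         569.00767076 226.90865407]
 [  0.           0.           1.        ]] -0.07123978607417424 [ 0.21286931 -0.71252726  0.51109434] [ 0.4243902   0.74623176 -0.51286559]
top [[446.87595165   0.         322.77297284]
 [  0.         446.87595165 235.08448218]
 [  0.           0.           1.        ]] 0.018831444844415523 [ 0.4940539  -0.02104309  0.89107356] [ 0.14098937 -0.02009261 -0.9898072 ]
```

View pics/scene0.png

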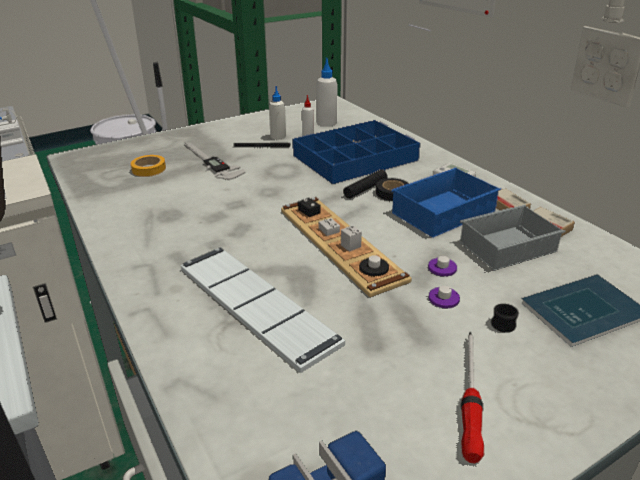

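View pics/top0.png

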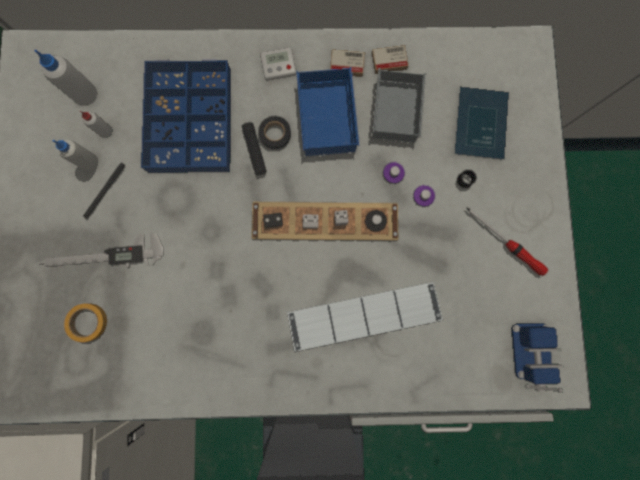

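Run:
```python
from h import *
t=cv2.imread('pics/top0.png'); s=cv2.imread('pics/scene0.png')
cv2.imwrite('pics/z_top.png',cv2.resize(t[190:360,240:450],None,fx=3.5,fy=3.5,interpolation=cv2.INTER_CUBIC))
cv2.imwrite('pics/z_sc.png',cv2.resize(s[185:305,265:425],None,fx=5,fy=5,interpolation=cv2.INTER_CUBIC)[:600])
c=ld('top0')
g=cv2.cvtColor(t,cv2.COLOR_BGR2HSV)
print(onz(c,[[254,204],[397,204],[397,240],[254,240]],.01).round(4).tolist())
print(onz(c,[[290,313],[434,284],[440,318],[296,350]],.01).round(4).tolist())
```

```text
[[0.6849, 0.0977, 0.01], [0.6803, -0.1899, 0.01], [0.6071, -0.1867, 0.01], [0.6121, 0.0976, 0.01]]
[[0.468, 0.0276, 0.01], [0.5186, -0.2558, 0.01], [0.4527, -0.2638, 0.01], [0.398, 0.0168, 0.01]]
```

View pics/z_top.png

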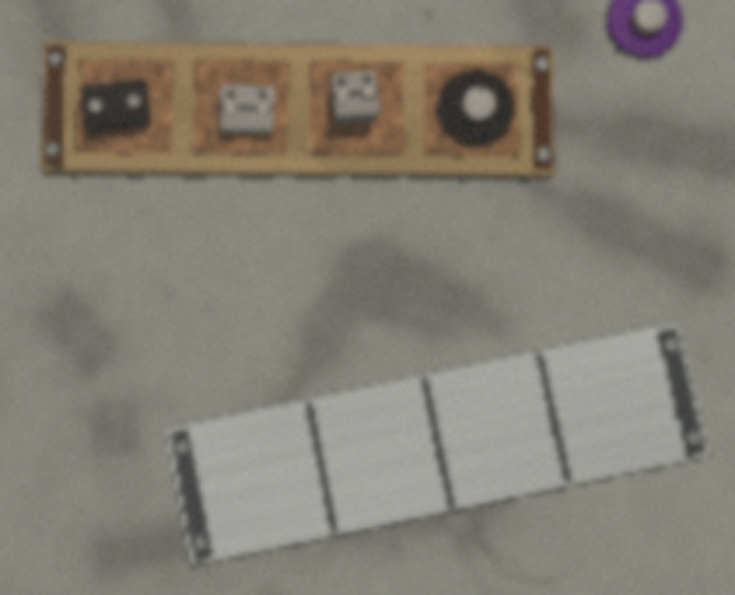

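View pics/z_sc.png

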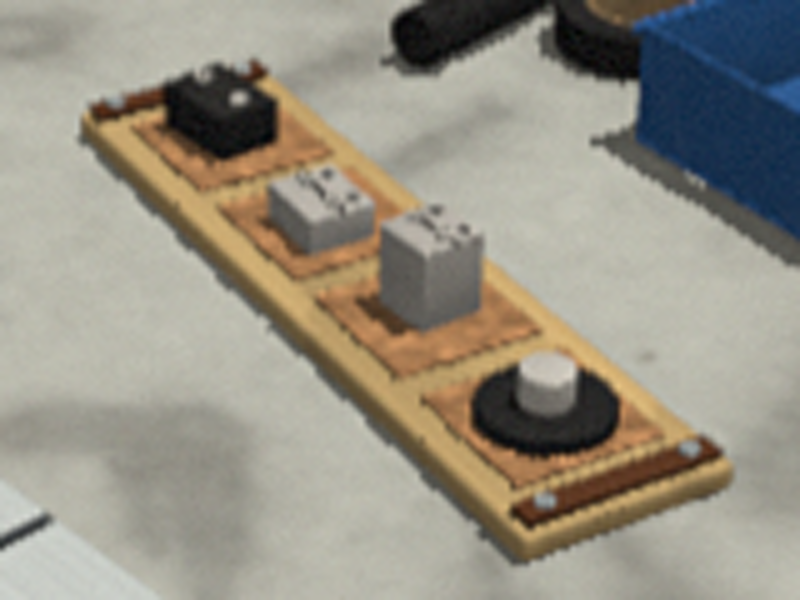

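Run:
```python
from h import *
t=cv2.imread('pics/top0.png'); s=cv2.imread('pics/scene0.png')
a=cv2.resize(t[202:242,252:332],None,fx=10,fy=10,interpolation=cv2.INTER_CUBIC)
b=cv2.resize(t[202:242,320:400],None,fx=10,fy=10,interpolation=cv2.INTER_CUBIC)
cv2.imwrite('pics/z1.png',a);cv2.imwrite('pics/z2.png',b)
```

```text
(no output)
```

View pics/z1.png

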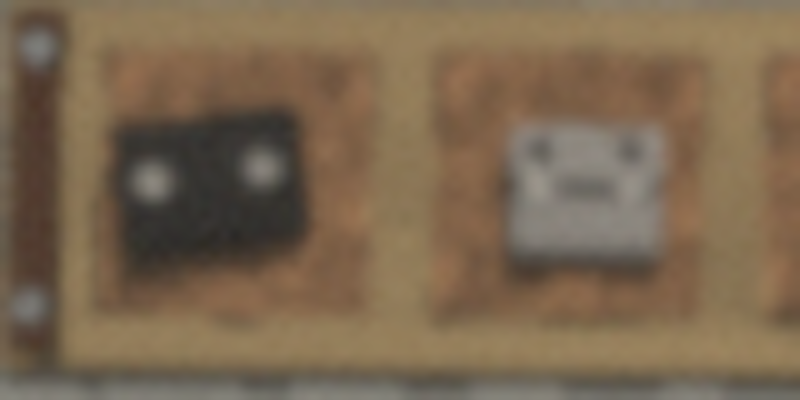

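View pics/z2.png

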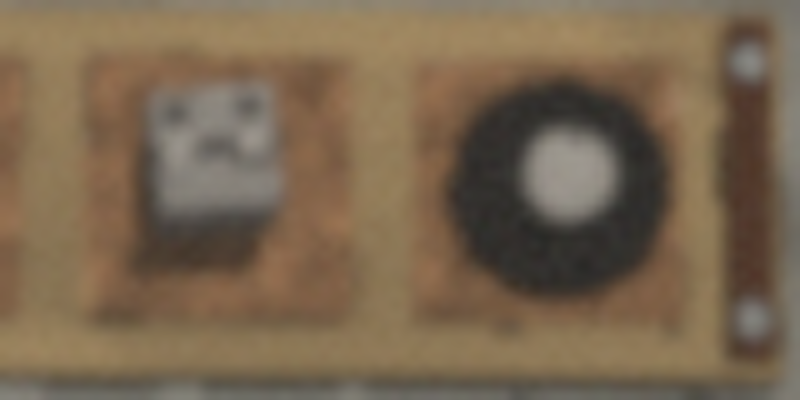

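```bash
cat > m.py <<'E'
from h import *
c=ld('top0')
def P(pts,off,z): return onz(c,(np.array(pts,float)+.5)/10-.5+np.array(off),z)
A=(252,202);B=(320,202)
def show(n,q):
    m=q.mean(0); print(n,'ctr',m.round(4)); return m
def ang(q): d=q[1]-q[0]; return np.degrees(np.arctan2(d[0],-d[1])) # direction toward -y; ccw yaw = ?
b=P([(115,128),(297,108),(308,235),(128,255)],A,.030); show('black',b)
for i in range(4): print('  side',np.linalg.norm(b[i]-b[i-1]).round(4))
sc=P([(153,182),(262,166)],A,.032); show('bl screws',sc); print(ang(sc),ang(b[:2]),ang(b[[3,2]]))
l=P([(512,122),(665,122),(665,252),(514,254)],A,.026); show('low',l); print([np.linalg.norm(l[i]-l[i-1]).round(4) for i in range(4)],ang(l[:2]),ang(l[[3,2]]))
t=P([(148,88),(272,80),(283,205),(160,218)],B,.042); show('tall',t); print([np.linalg.norm(t[i]-t[i-1]).round(4) for i in range(4)],ang(t[:2]),ang(t[[3,2]]))
show('hub',P([(570,173)],B,.030)); show('disc',P([(558,188)],B,.018))
s=np.r_[P([(38,47),(30,305)],A,.016),P([(750,62),(753,320)],B,.016)]
show('rack',s); print(ang(s[[0,2]]),ang(s[[1,3]]))
# metal mask
im=cv2.cvtColor(cv2.imread('pics/top0.png'),cv2.COLOR_BGR2GRAY)
# pieces by scene for comparison
E
python3 m.py
python3 - <<'E'
from h import *
t=cv2.imread('pics/top0.png')
cv2.imwrite('pics/z3.png',cv2.resize(t[278:358,284:364],None,fx=7,fy=7,interpolation=cv2.INTER_CUBIC))
cv2.imwrite('pics/z4.png',cv2.resize(t[278:358,364:444],None,fx=7,fy=7,interpolation=cv2.INTER_CUBIC))
E
```

```text
black ctr [0.6487 0.0585 0.03  ]
  side 0.0253
  side 0.0357
  side 0.0253
  side 0.0352
bl screws ctr [0.6498 0.0592 0.032 ]
7.574955824272341 5.480106568315597 5.488275209369926
low ctr [ 0.647 -0.015  0.026]
[np.float64(0.0263), np.float64(0.0301), np.float64(0.0259), np.float64(0.0296)] -0.9310121107895902 -0.19423965880539426
tall ctr [ 0.651  -0.0745  0.042 ]
[np.float64(0.0256), np.float64(0.0241), np.float64(0.0246), np.float64(0.0239)] 2.82312838928373 5.149752669809241
hub ctr [ 0.647  -0.1446  0.03  ]
disc ctr [ 0.6462 -0.1438  0.018 ]
rack ctr [ 0.6492 -0.0438  0.016 ]
-1.5479924219014107 -1.596976742325667
```

View pics/z3.png

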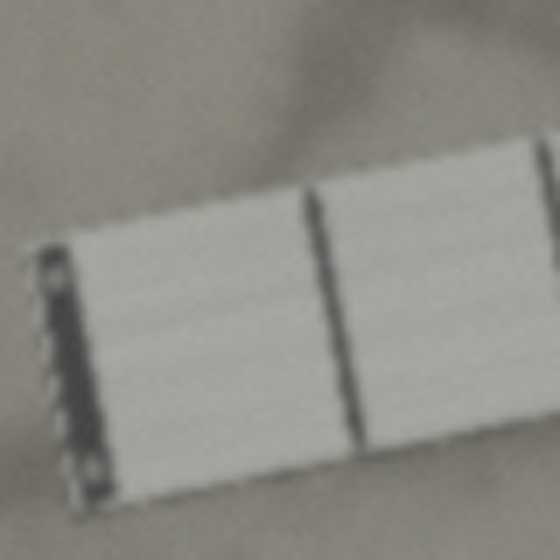

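View pics/z4.png

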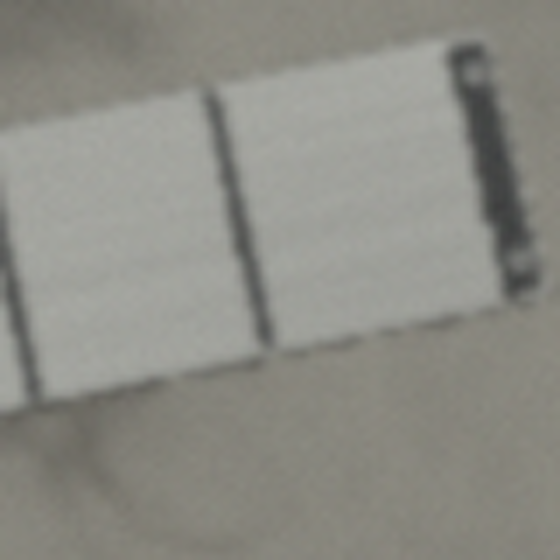

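```bash
cat > m2.py <<'E'
from h import *
c=ld('top0')
def P(pts,off,z): return onz(c,(np.array(pts,float)+.5)/7-.5+np.array(off),z)
A=(284,278);B=(364,278)
s=np.r_[P([(57,275),(92,470)],A,.016),P([(477,72),(524,265)],B,.016)]
print('screws',s.round(4).tolist(),s.mean(0).round(4))
for q in (s[[0,2]],s[[1,3]]):
  d=q[0]-q[1]; print('yaw',np.degrees(np.arctan2(-d[0],d[1])),np.linalg.norm(d))
rl=P([(310,190),(360,450)],A,.012);rm=P([(-19,140),(36,400)],B,.012);rr=P([(210,90),(268,345)],B,.012)
for q in(rl,rm,rr):
  d=q[0]-q[1]; print('rib',q.mean(0).round(4),np.linalg.norm(d).round(4),np.degrees(np.arctan2(d[1],d[0])))
print(np.linalg.norm(rl.mean(0)-rm.mean(0)),np.linalg.norm(rr.mean(0)-rm.mean(0)))
E
python3 m2.py
python3 - <<'E'
from h import *
s=cv2.imread('pics/scene0.png')
cv2.imwrite('pics/z5.png',cv2.resize(s[190:290,278:378],None,fx=6,fy=6,interpolation=cv2.INTER_CUBIC))
cv2.imwrite('pics/z6.png',cv2.resize(s[240:375,175:350],None,fx=4,fy=4,interpolation=cv2.INTER_CUBIC))
E
```

```text
screws [[0.4608, 0.0241, 0.016], [0.4084, 0.015, 0.016], [0.5111, -0.2493, 0.016], [0.4579, -0.2594, 0.016]] [ 0.4595 -0.1174  0.016 ]
yaw 10.41540980983914 0.27799468523064474
yaw 10.236138829860533 0.2788830790572257
rib [ 0.4471 -0.0522  0.012 ] 0.0717 9.80886881051163
rib [ 0.4594 -0.1172  0.012 ] 0.0722 10.264053952483962
rib [ 0.4725 -0.1818  0.012 ] 0.0713 10.534937337967042
0.06614355489361717 0.06592550457149743
```

View pics/z5.png

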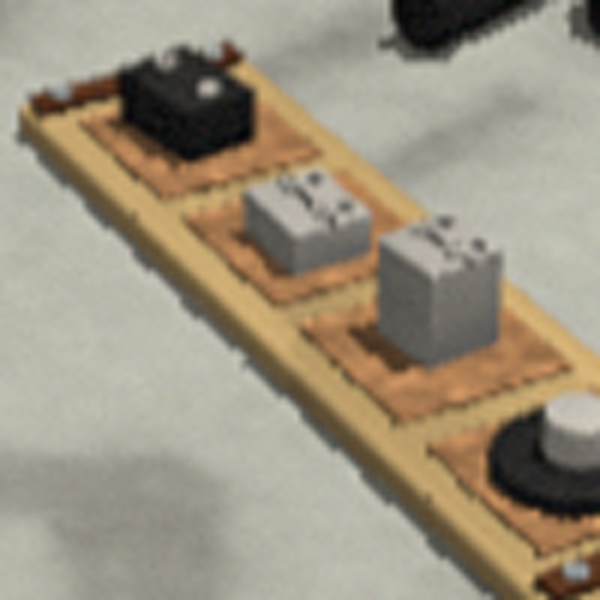

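View pics/z6.png

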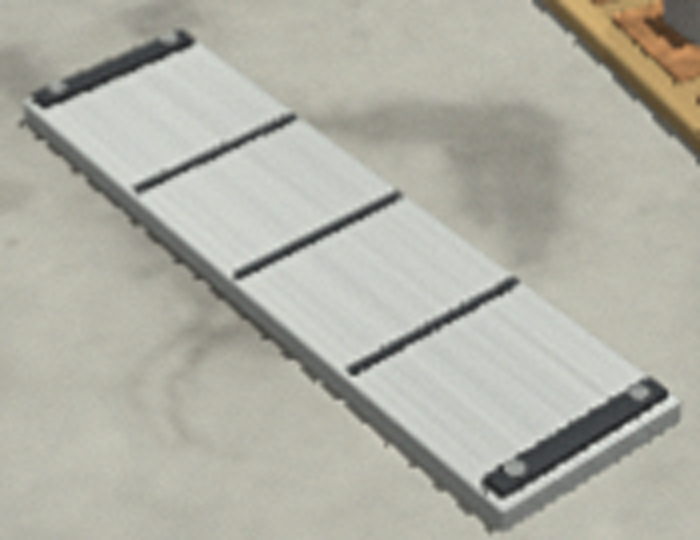

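Run:
```python
from h import *
c=ld('scene0')
f=lambda pts,k,off:(np.array(pts,float)+.5)/k-.5+np.array(off)
s=onz(c,f([(57,88),(173,38),(514,467),(640,392)],4,(175,240)),.016);print('metal',s.mean(0).round(4))
d=s[[0,1]].mean(0)-s[[2,3]].mean(0); print(np.degrees(np.arctan2(-d[0],d[1])),np.linalg.norm(d))
O=(278,190)
t=onz(c,f([(380,246),(434,276),(502,250),(445,222)],6,O),.042);print('tall',t.mean(0).round(4))
l=onz(c,f([(246,196),(292,234),(370,208),(322,170)],6,O),.026);print('low',l.mean(0).round(4))
b=onz(c,f([(122,84),(190,122),(254,92),(187,56)],6,O),.030);print('black',b.mean(0).round(4), onz(c,f([(168,60),(208,86)],6,O),.032).mean(0).round(4))
for q in(t,l,b):
  e=q[1]-q[0];g=q[2]-q[1]; print([np.linalg.norm(q[i]-q[i-1]).round(4) for i in range(4)],np.degrees(np.arctan2(e[0],-e[1])),np.degrees(np.arctan2(g[1],g[0])))
print('hub',onz(c,(np.array([(548,366)])+.5)/5-.5+np.array((265,185)),.030).round(4))
```

```text
metal [ 0.4596 -0.1158  0.016 ]
10.32979053497505 0.27688747058582347
tall [ 0.6494 -0.0742  0.042 ]
low [ 0.6465 -0.0122  0.026 ]
black [0.6475 0.0564 0.03  ] [0.6504 0.0614 0.032 ]
[np.float64(0.0216), np.float64(0.0204), np.float64(0.0226), np.float64(0.0204)] 10.889755383872032 3.9104080752527
[np.float64(0.0259), np.float64(0.0244), np.float64(0.0259), np.float64(0.025)] 0.5151418675391854 1.4553016419574787
[np.float64(0.0256), np.float64(0.031), np.float64(0.0257), np.float64(0.0303)] 10.439795899433724 13.09699175556687
hub [[ 0.6473 -0.1412  0.03  ]]
```

Candidates (top image): the black disc with pale hub at (377,219) is the feed wheel. Its purple look-alikes at (393,172) and (424,195) stay untouched. The black ring at (466,179) and the tape at (275,132) are distractors. On the wood, left to right, stand black (273,220), low (311,220), tall (342,217) and the wheel. The close crops confirm this. Metal, left to right, must be wheel, tall, low, black. I start with the black die.

```bash
python3 -m handwheel '[24,36,0,0,0,0.75,24,36,0,0,0,0.75,24,36,0,0,0,0.75,24,36,0,0,0,0.75,24,36,0,0,0,0.75,24,36,0,0,0,0.75,24,36,0,0,0,0.75,24,36,0,0,0,0.75]' 0 30
```

```text
time_s: 0.9
tcp_pos: [0.3792, -0.3216, 0.2009]
eef_rot: [179.9, -0.0, -123.6]
contact_force: [1.0, -0.6, -0.1]
gripper_width: 0.0875
```

```bash
python3 -m handwheel '[27,38,-8,0,0,0.709,27,38,-8,0,0,0.709,27,38,-8,0,0,0.709,27,38,-8,0,0,0.709,27,38,-8,0,0,0.709,27,38,-8,0,0,0.709,27,38,-8,0,0,0.709,27,38,-8,0,0,0.709]'; python3 -m handwheel '[0,0,0,0,0,0,0,0,0,0,0,0]'
```

```text
time_s: 1.7
tcp_pos: [0.6072, 0.0002, 0.1329]
eef_rot: [179.9, -0.0, -83.0]
contact_force: [1.3, -1.3, 0.6]
gripper_width: 0.0875
time_s: 1.9
tcp_pos: [0.607, 0.0013, 0.1315]
eef_rot: [179.8, -0.0, -82.8]
contact_force: [-0.3, -0.4, 0.4]
gripper_width: 0.0875
```

```bash
python3 -m handwheel '[4.2,5.8,-5.6,0,0,0,4.2,5.8,-5.6,0,0,0,4.2,5.8,-5.6,0,0,0,4.2,5.8,-5.6,0,0,0,4.2,5.8,-5.6,0,0,0]'; python3 -c "
from h import *
cap('scene','s1');cap('top','t1')
s=cv2.imread('pics/s1.png');cv2.imwrite('pics/s1z.png',cv2.resize(s[110:310,240:440],None,fx=3,fy=3,interpolation=2))"
```

```text
time_s: 2.4
tcp_pos: [0.6488, 0.0583, 0.0765]
eef_rot: [179.8, -0.0, -82.9]
contact_force: [0.9, 0.1, 0.8]
gripper_width: 0.0874
```

View pics/s1z.png

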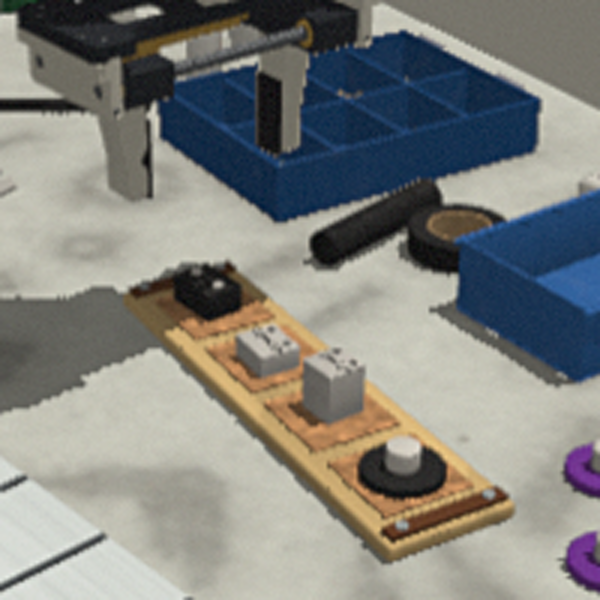

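```bash
python3 -m handwheel '[0,0.05,-3.5,0,0,0,0,0.05,-5.5,0,0,0,0,0.05,-6.1,0,0,0,0,0.05,-6.1,0,0,0,0,0.05,-6.1,0,0,0]'; python3 -m handwheel '[0,0,0,0,0,0,0,0,0,0,0,0,0,0,0,0,0,0,0,0,0,0,0,0,0,0,0,0,0,0,0,0,0,0,0,0,0,0,0,0,0,0,0,0,0,0,0,0]' 255 30
```

```text
time_s: 3.0
tcp_pos: [0.65, 0.0588, 0.0175]
eef_rot: [180.0, 0.0, -82.9]
contact_force: [0.2, 0.4, 0.6]
gripper_width: 0.088
time_s: 3.8
tcp_pos: [0.65, 0.0588, 0.0174]
eef_rot: [180.0, 0.0, -82.9]
contact_force: [-0.1, -1.0, -0.4]
gripper_width: 0.0296
```

```bash
python3 -m handwheel '[0,0,0,0,0,0,0,0,0,0,0,0,0,0,0,0,0,0,0,0,0,0,0,0]'; python3 -m handwheel '[0,0,2,0,0,0,0,0,4,0,0,0,0,0,6,0,0,0,0,0,6,0,0,0,0,0,6,0,0,0]'
```

```text
time_s: 4.2
tcp_pos: [0.65, 0.0588, 0.0175]
eef_rot: [180.0, 0.0, -82.9]
contact_force: [1.0, 0.4, -0.1]
gripper_width: 0.0014
time_s: 4.7
tcp_pos: [0.6501, 0.059, 0.0778]
eef_rot: [-180.0, 0.0, -82.9]
contact_force: [-0.3, 0.6, 0.7]
gripper_width: 0.0006
```

```bash
python3 -c "
from h import *
cap('scene','s2');cap('top','t2')
s=cv2.imread('pics/s2.png');cv2.imwrite('pics/s2z.png',cv2.resize(s[110:310,240:440],None,fx=3,fy=3,interpolation=2))"
```

```text
(no output)
```

View pics/s2z.png

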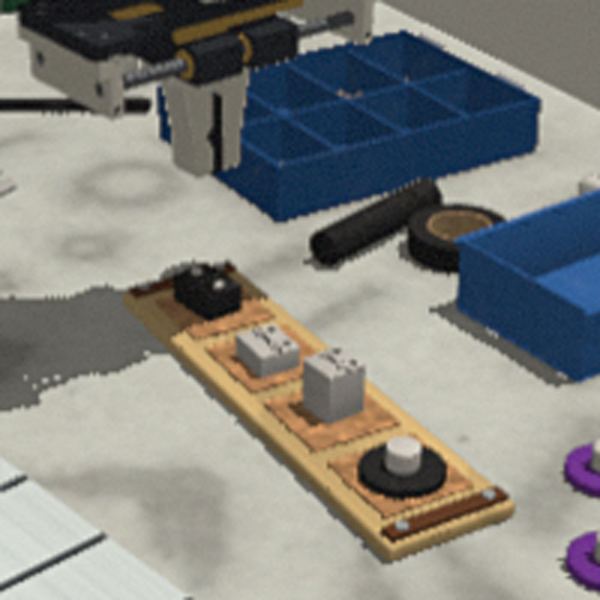

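View pics/t2.png

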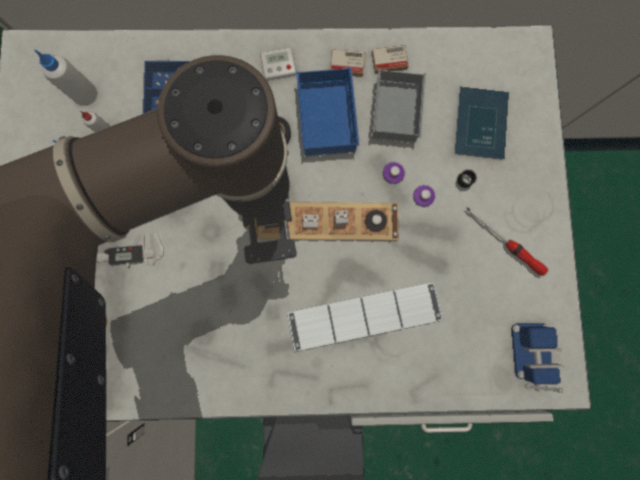

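```bash
python3 -c "
from h import *
c=ld('s2')
print(sensors.get_state())
for z in(.0778,.1,.12,.0588): print(z,proj(c,[.650,.059,z]))
print(proj(c,[.650,.0588,.0175+.0]))
"
```

```text
{'time_s': 4.8, 'joints': array([ 2.22513537e+01,  2.41150939e+01, -1.12302556e+01, -3.84063271e-02,
       -5.47469744e+01, -1.51375747e+01]), 'qd': array([-0.0691147 ,  0.37079772, -0.12389998,  0.0157595 , -0.0861791 ,
        0.00188015]), 'joint_torque': array([ 1.76263077e-02, -5.99572492e+01,  2.58362782e+01,  6.15702376e+00,
        2.41221342e-02,  5.01006107e-04]), 'tcp_pos': array([0.64935698, 0.05868296, 0.07665684]), 'eef_rot': array([ 1.79902693e+02,  6.12945868e-03, -8.29084192e+01]), 'contact_force': array([-0.43110219,  0.47633103, -0.39799645]), 'moment': array([0.01147791, 0.15575435, 0.03552089]), 'gripper_width': 0.00021229489440766438}
0.0778 [[309.00186614 179.03729315]]
0.1 [[308.8034054 167.3446958]]
0.12 [[308.62079252 156.58330518]]
0.0588 [[309.16825808 188.83834564]]
[[309.57537405 209.55413622]]
```

```bash
python3 -c "
from h import *
c=ld('s2')
print(onz(c,[[308,167]],.0767),onz(c,[[308,167]],.1))
s=cv2.imread('pics/s2.png');cv2.imwrite('pics/s2y.png',cv2.resize(s[100:180,230:380],None,fx=5,fy=5,interpolation=2))
s=cv2.imread('pics/s1.png');cv2.imwrite('pics/s1y.png',cv2.resize(s[100:200,230:380],None,fx=5,fy=5,interpolation=2))
s=cv2.imread('pics/t2.png');cv2.imwrite('pics/t2y.png',cv2.resize(s[180:280,220:340],None,fx=6,fy=6,interpolation=2))
"
```

```text
[[0.67427711 0.10477495 0.0767    ]] [[0.64952816 0.06093658 0.1       ]]
```

View pics/s2y.png

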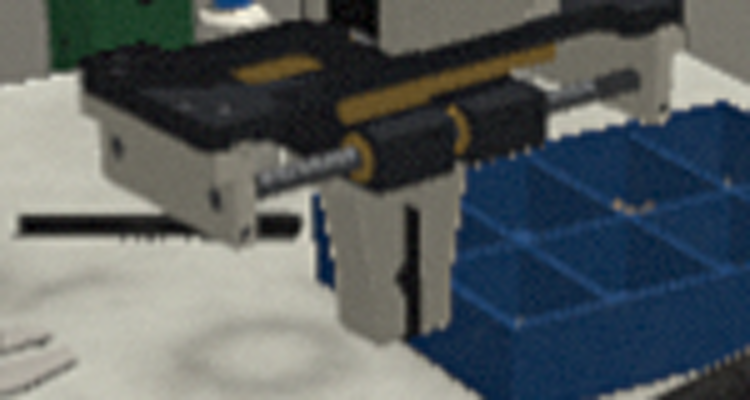

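View pics/t2y.png

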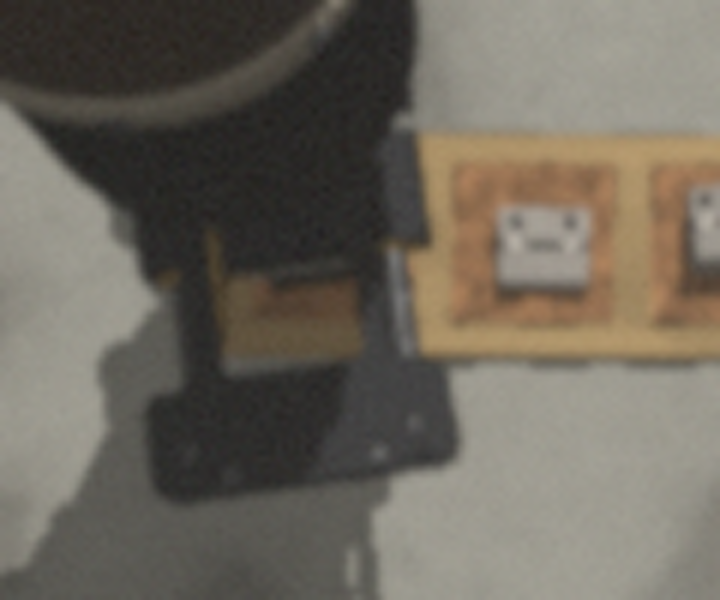

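View pics/s1y.png

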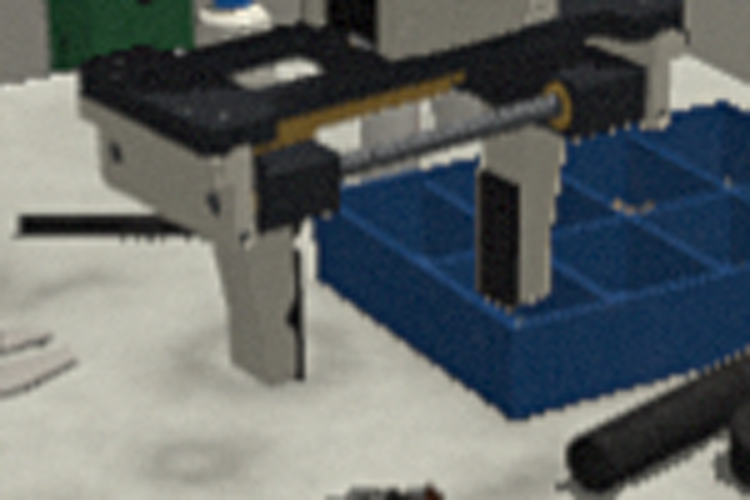

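```bash
python3 -c "
from h import *
c=ld('s1')
for dz in(0,.015,.02,.025):
  a=np.radians(7.1);j=np.array([np.cos(a),np.sin(a),0]);w=np.array([-j[1],j[0],0])
  p=np.array([.6488,.0588,.0765+dz])
  print(dz,[ (( proj(c,p+s*.0437*j+q*.0095*w)[0]-[230,100])*5).round() for s in(-1,1) for q in (-1,1)])
"
```

```text
0 [array([305., 445.]), array([273., 426.]), array([508., 374.]), array([474., 356.])]
0.015 [array([304., 405.]), array([271., 386.]), array([508., 336.]), array([474., 318.])]
0.02 [array([304., 392.]), array([271., 372.]), array([508., 323.]), array([474., 305.])]
0.025 [array([303., 378.]), array([270., 359.]), array([508., 309.]), array([474., 292.])]
```

The jaws closed on nothing. The images put the fingertips about 22–24 mm higher than the reported TCP, and the closure at reported z 17 mm, which went over the 30 mm die top, agrees with that. I'll reopen, go lower in small steps and check.

```bash
python3 -m handwheel '[0,0,0,0,0,0,0,0,0,0,0,0,0,0,0,0,0,0,0,0,0,0,0,0,0,0,0,0,0,0,0,0,0,0,0,0,0,0,0,0,0,0,0,0,0,0,0,0]' 70 30;python3 -m handwheel '[0,0,-4,0,0,0,0,0,-6,0,0,0,0,0,-7.2,0,0,0,0,0,-7.4,0,0,0,0,0,-7.4,0,0,0,0,0,-7.4,0,0,0]'; python3 -c "
from h import *
cap('scene','s3')
s=cv2.imread('pics/s3.png');cv2.imwrite('pics/s3z.png',cv2.resize(s[140:240,250:370],None,fx=6,fy=6,interpolation=2))"
```

```text
time_s: 5.6
tcp_pos: [0.6494, 0.0587, 0.0767]
eef_rot: [179.9, 0.0, -82.9]
contact_force: [-0.3, 0.2, 0.4]
gripper_width: 0.0587
time_s: 6.2
tcp_pos: [0.6503, 0.059, 0.0039]
eef_rot: [-180.0, 0.0, -82.9]
contact_force: [-0.2, -0.1, -0.5]
gripper_width: 0.0637
```

View pics/s3z.png

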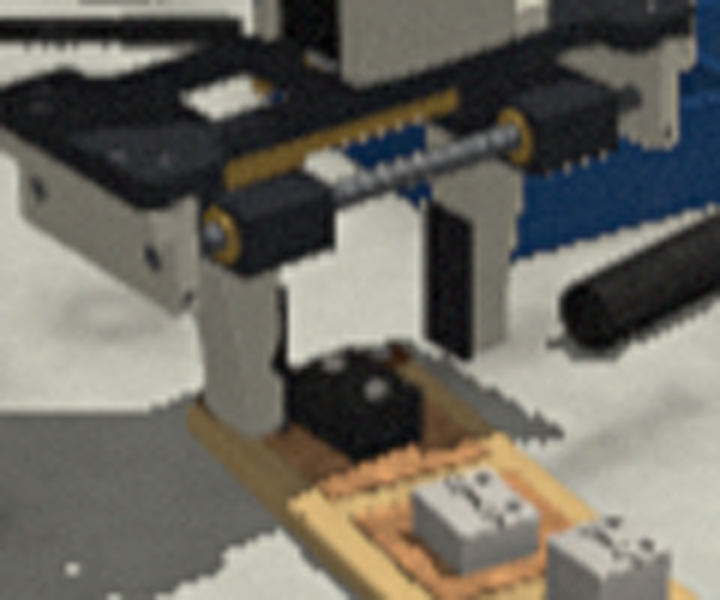

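```bash
python3 -m handwheel '[0,0,-0.3,0,0,0,0,0,-0.6,0,0,0,0,0,-0.9,0,0,0,0,0,-0.9,0,0,0]'; python3 -m handwheel '[0,0,0,0,0,0,0,0,0,0,0,0,0,0,0,0,0,0,0,0,0,0,0,0,0,0,0,0,0,0,0,0,0,0,0,0,0,0,0,0,0,0,0,0,0,0,0,0]' 255 30
```

```text
time_s: 6.65
tcp_pos: [0.6499, 0.0589, -0.0055]
eef_rot: [180.0, 0.0, -82.9]
contact_force: [-0.9, -0.1, 0.2]
gripper_width: 0.0637
time_s: 7.45
tcp_pos: [0.65, 0.0589, -0.0054]
eef_rot: [180.0, 0.0, -82.9]
contact_force: [-0.2, -0.0, -0.3]
gripper_width: 0.0247
```

```bash
python3 -m handwheel '[0,0,3,0,0,0,0,0,6,0,0,0,0,0,7,0,0,0,-5,-8,7,0,0,0.02,-17.3,-27.3,7,0,0,0.056,-17.3,-27.3,7,0,0,0.056,-17.3,-27.3,7,0,0,0.056,-17.3,-27.3,7,0,0,0.056]'; python3 -m handwheel '[-8,-12.6,0,0,0,0,-8,-12.6,0,0,0,0,-8,-12.6,0,0,0,0]'
```

```text
time_s: 8.25
tcp_pos: [0.5145, -0.1536, 0.0642]
eef_rot: [180.0, 0.0, -79.7]
contact_force: [0.8, -0.5, -1.1]
gripper_width: 0.0245
time_s: 8.55
tcp_pos: [0.4335, -0.2797, 0.064]
eef_rot: [180.0, 0.0, -79.7]
contact_force: [0.5, -0.1, -0.7]
gripper_width: 0.0248
```

```bash
python3 -m handwheel '[4.4,6.55,0,0,0,0,4.4,6.55,0,0,0,0,4.4,6.55,-2,0,0,0,4.4,6.55,-4.5,0,0,0,4.4,6.55,-5.5,0,0,0,4.4,6.55,-5.5,0,0,0]'; python3 -c "
from h import *
cap('scene','s4');cap('top','t4')
s=cv2.imread('pics/s4.png');cv2.imwrite('pics/s4z.png',cv2.resize(s[210:380,160:360],None,fx=4,fy=4,interpolation=2))"
```

```text
time_s: 9.15
tcp_pos: [0.476, -0.2141, 0.0075]
eef_rot: [179.8, 0.1, -79.7]
contact_force: [-0.9, -0.3, -0.9]
gripper_width: 0.0247
```

View pics/s4z.png

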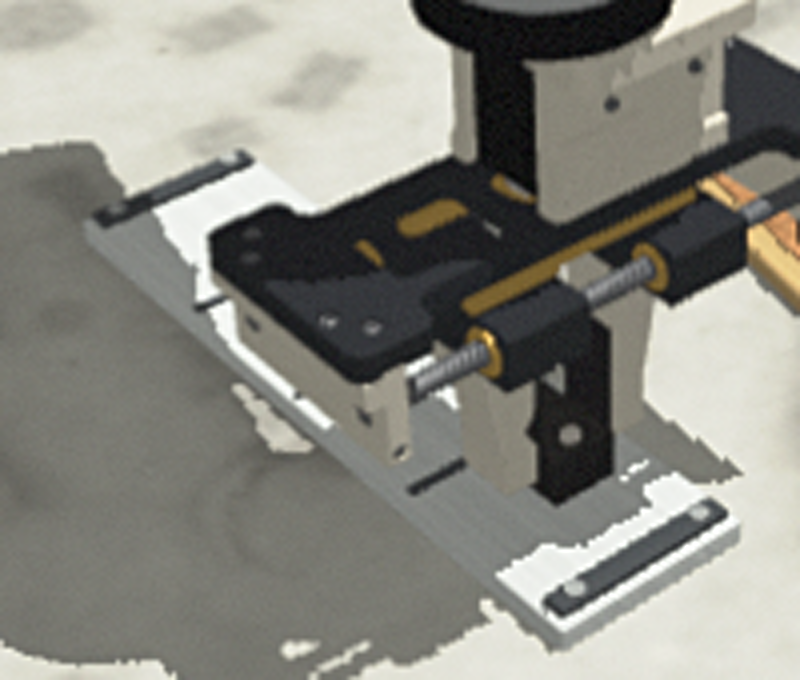

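View pics/t4.png

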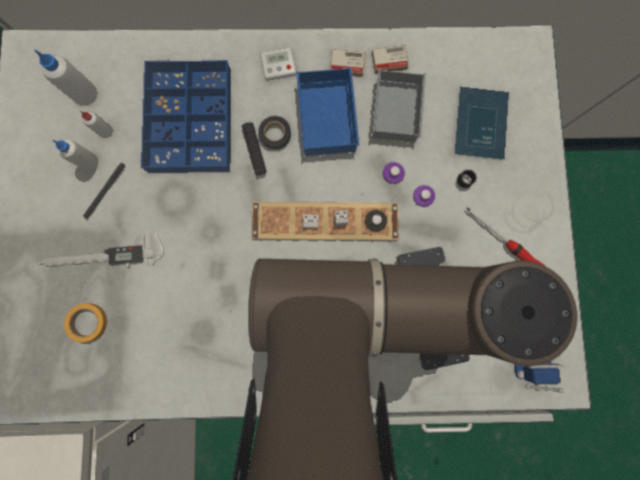

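```bash
python3 -m handwheel '[0.1,0,-0.5,0,0,0,0.1,0,-1,0,0,0,0.1,0,-1.3,0,0,0,0.1,0,-1.4,0,0,0,0.1,0,-1.4,0,0,0]'
```

```text
time_s: 9.75
tcp_pos: [0.4786, -0.2143, -0.0048]
eef_rot: [179.9, 0.0, -79.6]
contact_force: [0.4, -0.1, -1.5]
gripper_width: 0.0248
```

```bash
python3 -m handwheel '[-0.1,0,-0.1,0,0,0,-0.1,0,-0.2,0,0,0,-0.1,0,-0.3,0,0,0]'
```

```text
time_s: 10.05
tcp_pos: [0.4777, -0.2143, -0.0076]
eef_rot: [179.9, 0.0, -79.6]
contact_force: [-4.4, 3.9, 16.9]
gripper_width: 0.0246
```

```bash
python3 -m handwheel '[0,0,0.05,0,0,0,0,0,0.05,0,0,0,0,0,0.05,0,0,0,0,0,0.05,0,0,0,0,0,0.05,0,0,0,0,0,0.05,0,0,0]' 70; python3 -m handwheel '[0,0,2,0,0,0,0,0,5,0,0,0,0,0,7,0,0,0,0,0,7,0,0,0]'
```

```text
time_s: 10.65
tcp_pos: [0.4777, -0.2144, -0.0071]
eef_rot: [179.9, 0.0, -79.6]
contact_force: [0.2, -0.0, 0.2]
gripper_width: 0.0623
time_s: 11.05
tcp_pos: [0.4798, -0.2147, 0.0658]
eef_rot: [-179.8, -0.1, -79.6]
contact_force: [0.6, -0.3, -0.2]
gripper_width: 0.0636
```

```bash
python3 -m handwheel '[16.7,20.1,0,0,0,-0.18,16.7,20.1,0,0,0,-0.18,16.7,20.1,0,0,0,-0.18,16.7,20.1,0,0,0,-0.18,16.7,20.1,0,0,0,-0.18,16.7,20.1,0,0,0,-0.18,16.7,20.1,0,0,0,-0.18]'; python3 -c "
from h import *
cap('scene','s5');cap('top','t5')
s=cv2.imread('pics/s5.png');cv2.imwrite('pics/s5z.png',cv2.resize(s[180:380,170:420],None,fx=3.2,fy=3,interpolation=2))"
```

```text
time_s: 11.75
tcp_pos: [0.6476, -0.0117, 0.0644]
eef_rot: [-179.8, -0.1, -89.8]
contact_force: [0.4, 0.0, -0.9]
gripper_width: 0.0635
```

View pics/s5z.png

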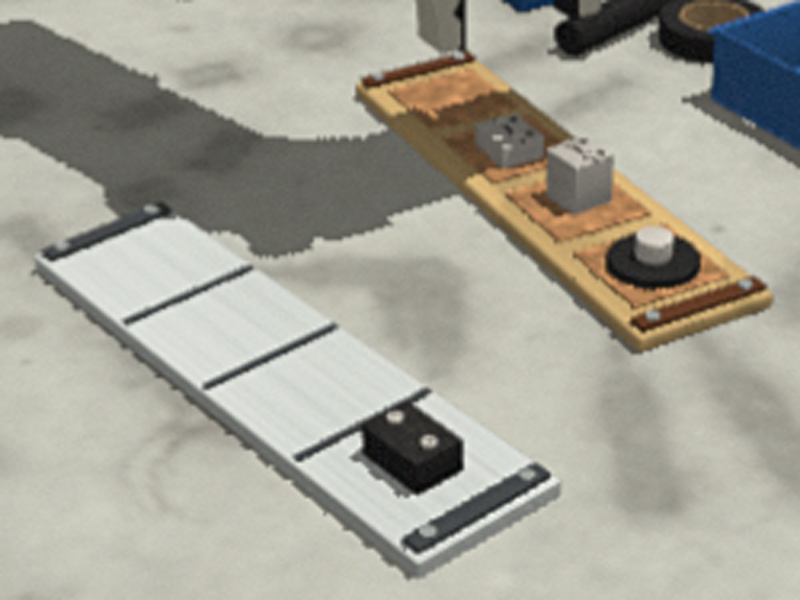

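View pics/t5.png

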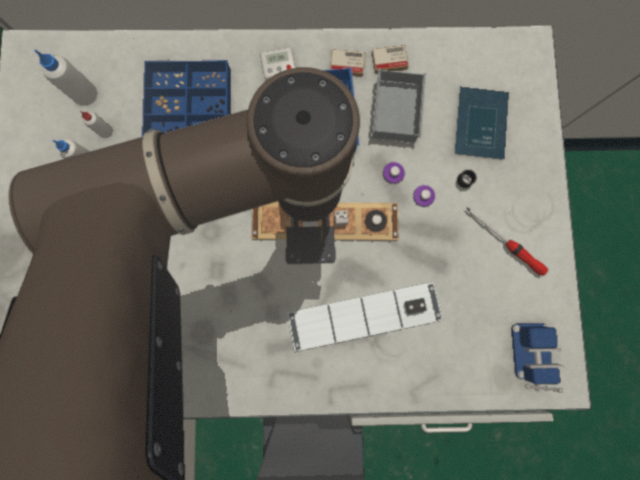

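Black die is standing in the rightmost bay (top px (414,307)). It reads slightly up-left of the bay's centre, so I'll measure it.

Run:
```python
from h import *
t=cv2.imread('pics/t5.png');cv2.imwrite('pics/t5z.png',cv2.resize(t[280:330,380:445],None,fx=10,fy=10,interpolation=2))
s=cv2.imread('pics/s5.png');cv2.imwrite('pics/s5y.png',cv2.resize(s[305:355,275:325],None,fx=10,fy=10,interpolation=2))
```

```text
(no output)
```

View pics/t5z.png

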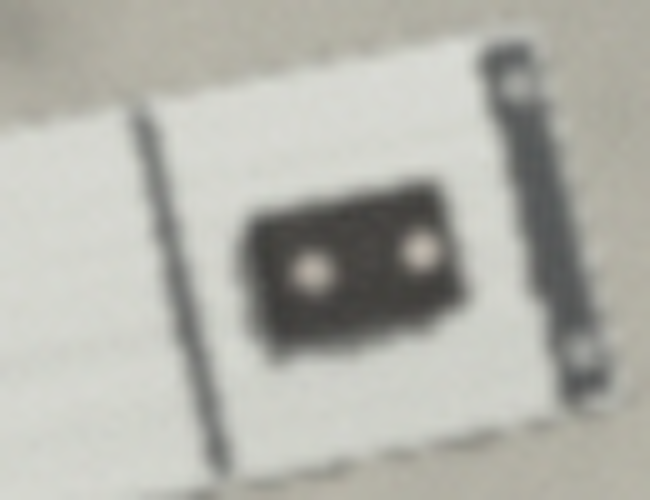

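View pics/s5y.png

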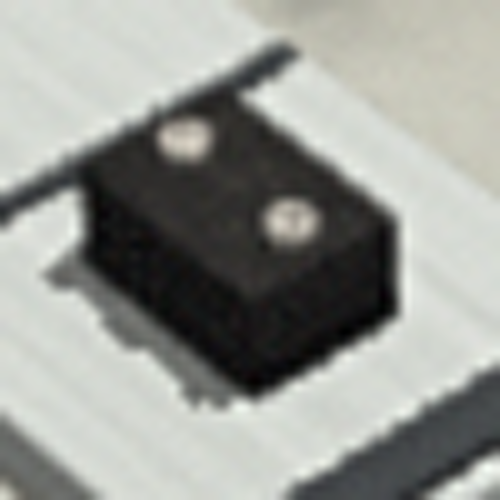

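Run:
```python
from h import *
t=ld('t5');s=ld('s5');f=lambda p,off:(np.array(p,float)+.5)/10-.5+np.array(off)
M=np.array([.4595,-.1168]);a=np.radians(10.3);R=np.array([[np.cos(a),-np.sin(a)],[np.sin(a),np.cos(a)]])
for n,c,p,off,z in(('t scr',t,[(313,272),(421,252)],(380,280),.030),('t top',t,[(248,215),(440,182),(464,298),(272,342)],(380,280),.028),('s scr',s,[(186,138),(291,221)],(275,305),.030),('s top',s,[(85,172),(245,290),(395,215),(237,100)],(275,305),.028)):
  w=onz(c,f(p,off),z); print(n,w.mean(0).round(4),'in rack mm',(R.T@(w.mean(0)[:2]-M)*1e3).round(1))
```

```text
t scr [ 0.4775 -0.2142  0.03  ] in rack mm [  0.3 -99.1]
t top [ 0.478  -0.2126  0.028 ] in rack mm [  1.1 -97.6]
s scr [ 0.477  -0.2121  0.03  ] in rack mm [  0.2 -96.9]
s top [ 0.477  -0.2126  0.028 ] in rack mm [  0.1 -97.4]
```

```bash
python3 -m handwheel '[-0.1,-0.2,-3,0,0,0,-0.1,-0.2,-5,0,0,0,-0.1,-0.2,-6.4,0,0,0,-0.1,-0.2,-7.1,0,0,0,-0.1,-0.2,-7.2,0,0,0,-0.1,-0.2,-7.2,0,0,0]'
```

```text
time_s: 12.45
tcp_pos: [0.6452, -0.0161, -0.0066]
eef_rot: [-179.8, -0.1, -89.9]
contact_force: [0.7, -0.4, 0.6]
gripper_width: 0.0634
```

```bash
python3 -m handwheel '[0,0,0,0,0,0,0,0,0,0,0,0,0,0,0,0,0,0,0,0,0,0,0,0,0,0,0,0,0,0,0,0,0,0,0,0,0,0,0,0,0,0,0,0,0,0,0,0]' 255 30
```

```text
time_s: 13.25
tcp_pos: [0.6453, -0.016, -0.0065]
eef_rot: [-179.8, -0.1, -89.9]
contact_force: [0.5, 1.1, 1.4]
gripper_width: 0.0247
```

```bash
python3 -m handwheel '[0,0,3,0,0,0,0,0,6,0,0,0,0,0,7,0,0,0,-18,-13.4,7,0,0,0.178,-18,-13.4,7,0,0,0.178,-18,-13.4,7,0,0,0.178,-18,-13.4,7,0,0,0.178,-18,-13.4,7,0,0,0.178]'
```

```text
time_s: 14.05
tcp_pos: [0.4609, -0.1514, 0.0628]
eef_rot: [-180.0, -0.0, -79.8]
contact_force: [0.3, 1.1, -1.4]
gripper_width: 0.0242
```

```bash
python3 -m handwheel '[0.4,0.1,-3,0,0,0,0.4,0.1,-5,0,0,0,0.4,0.1,-6,0,0,0,0.4,0.1,-6.4,0,0,0,0.4,0.1,-6.4,0,0,0,0.4,0.1,-6.4,0,0,0]'
```

```text
time_s: 14.65
tcp_pos: [0.4655, -0.1503, -0.0007]
eef_rot: [-179.9, -0.0, -79.8]
contact_force: [0.1, 0.1, -0.4]
gripper_width: 0.0248
```

```bash
python3 -m handwheel '[0,0,-0.3,0,0,0,0,0,-0.5,0,0,0,0,0,-0.7,0,0,0,0,0,-0.8,0,0,0]'
```

```text
time_s: 15.05
tcp_pos: [0.4655, -0.1503, -0.0086]
eef_rot: [-179.9, -0.0, -79.8]
contact_force: [-3.8, 2.3, 16.4]
gripper_width: 0.0245
```

Floor contact at the expected height. I'll release and rise.

```bash
python3 -m handwheel '[0,0,0.05,0,0,0,0,0,0.05,0,0,0,0,0,0.05,0,0,0,0,0,0.05,0,0,0,0,0,0.05,0,0,0,0,0,0.05,0,0,0]' 70; python3 -m handwheel '[0,0,2,0,0,0,0,0,5,0,0,0,0,0,7,0,0,0,0,0,7.5,0,0,0]'
```

```text
time_s: 15.65
tcp_pos: [0.4655, -0.1503, -0.0082]
eef_rot: [-179.9, -0.0, -79.8]
contact_force: [0.5, -0.1, -0.6]
gripper_width: 0.0622
time_s: 16.05
tcp_pos: [0.467, -0.1503, 0.0691]
eef_rot: [-179.7, -0.1, -79.8]
contact_force: [-0.0, -1.5, -0.7]
gripper_width: 0.0637
```

```bash
python3 -m handwheel '[18.3,7.6,0,0,0,-0.108,18.3,7.6,0,0,0,-0.108,18.3,7.6,0,0,0,-0.108,18.3,7.6,0,0,0,-0.108,18.3,7.6,0,0,0,-0.108,18.3,7.6,0,0,0,-0.108]'; python3 -c "
from h import *
cap('scene','s6')
s=cv2.imread('pics/s6.png');cv2.imwrite('pics/s6z.png',cv2.resize(s[180:380,170:420],None,fx=3.2,fy=3,interpolation=2))"
```

```text
time_s: 16.65
tcp_pos: [0.6498, -0.0738, 0.067]
eef_rot: [-179.9, -0.1, -85.9]
contact_force: [-0.9, 0.0, 0.2]
gripper_width: 0.0636
```

View pics/s6z.png

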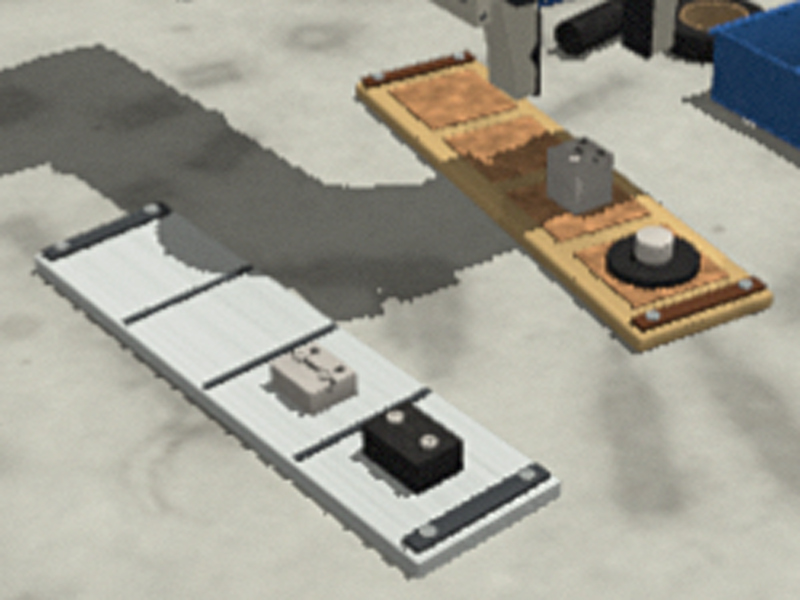

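Low die stands mid third bay (crop (313,380)). Now I'll descend on the tall die.

```bash
python3 -m handwheel '[0,-0.05,-3,0,0,0,0,-0.05,-5,0,0,0,0,-0.05,-6.3,0,0,0,0,-0.05,-6.7,0,0,0,0,-0.05,-6.7,0,0,0]'
```

```text
time_s: 17.2
tcp_pos: [0.6485, -0.0751, 0.0005]
eef_rot: [-179.9, -0.1, -86.0]
contact_force: [0.2, -0.2, 0.3]
gripper_width: 0.0638
```

```bash
python3 -m handwheel '[0,0,0,0,0,0,0,0,0,0,0,0,0,0,0,0,0,0,0,0,0,0,0,0,0,0,0,0,0,0,0,0,0,0,0,0,0,0,0,0,0,0,0,0,0,0,0,0]' 255 30
```

```text
time_s: 18.0
tcp_pos: [0.649, -0.075, 0.0008]
eef_rot: [-179.8, -0.1, -85.9]
contact_force: [0.2, -0.3, 2.0]
gripper_width: 0.0237
```

```bash
python3 -m handwheel '[0,0,3,0,0,0,0,0,6,0,0,0,0,0,7,0,0,0,-19.5,-0.9,7,0,0,0.108,-19.5,-0.9,7,0,0,0.108,-19.5,-0.9,7,0,0,0.108,-19.5,-0.9,7,0,0,0.108,-19.5,-0.9,7,0,0,0.108]'
```

```text
time_s: 18.8
tcp_pos: [0.4464, -0.0849, 0.0697]
eef_rot: [179.9, -0.0, -79.9]
contact_force: [1.0, -0.5, 0.0]
gripper_width: 0.0239
```

```bash
python3 -m handwheel '[0.7,0.1,-3,0,0,0,0.7,0.1,-5,0,0,0,0.7,0.1,-6,0,0,0,0.7,0.1,-6.4,0,0,0,0.7,0.1,-6.4,0,0,0,0.7,0.1,-6.4,0,0,0]'
```

```text
time_s: 19.4
tcp_pos: [0.4539, -0.0838, 0.0061]
eef_rot: [179.9, -0.0, -79.8]
contact_force: [0.6, 0.3, -1.4]
gripper_width: 0.0236
```

```bash
python3 -m handwheel '[0,-0.05,-0.3,0,0,0,0,-0.05,-0.5,0,0,0,0,-0.05,-0.65,0,0,0,0,-0.05,-0.73,0,0,0]'
```

```text
time_s: 19.8
tcp_pos: [0.4539, -0.0843, -0.0012]
eef_rot: [179.9, -0.0, -79.9]
contact_force: [0.0, -0.9, -0.4]
gripper_width: 0.0236
```

```bash
python3 -m handwheel '[0,0,-0.04,0,0,0,0,0,-0.08,0,0,0]'
```

```text
time_s: 20.0
tcp_pos: [0.4539, -0.0844, -0.0013]
eef_rot: [179.9, -0.0, -79.8]
contact_force: [-4.5, 2.2, 15.6]
gripper_width: 0.0237
```

```bash
python3 -m handwheel '[0,0,0.05,0,0,0,0,0,0.05,0,0,0,0,0,0.05,0,0,0,0,0,0.05,0,0,0,0,0,0.05,0,0,0,0,0,0.05,0,0,0]' 70; python3 -m handwheel '[0,0,2,0,0,0,0,0,5,0,0,0,0,0,7,0,0,0,0,0,8,0,0,0]'
```

```text
time_s: 20.6
tcp_pos: [0.4539, -0.0844, -0.0009]
eef_rot: [179.9, -0.0, -79.8]
contact_force: [1.8, -0.2, -0.1]
gripper_width: 0.0621
time_s: 21.0
tcp_pos: [0.4548, -0.0842, 0.0808]
eef_rot: [-179.9, -0.0, -79.8]
contact_force: [0.1, 0.2, -0.3]
gripper_width: 0.0632
```

```bash
python3 -m handwheel '[19.2,-6,0,0,0,0,19.2,-6,0,0,0,0,19.2,-6,0,0,0,0,19.2,-6,-2,0,0,0,19.2,-6,-6,0,0,0,19.2,-6,-6,0,0,0]'; python3 -c "
from h import *
cap('scene','s7')
s=cv2.imread('pics/s7.png');cv2.imwrite('pics/s7z.png',cv2.resize(s[180:380,170:420],None,fx=3.2,fy=3,interpolation=2))"
```

```text
time_s: 21.6
tcp_pos: [0.6431, -0.1446, 0.0133]
eef_rot: [179.5, 0.1, -80.0]
contact_force: [-1.2, -0.8, -1.6]
gripper_width: 0.0638
```

View pics/s7z.png

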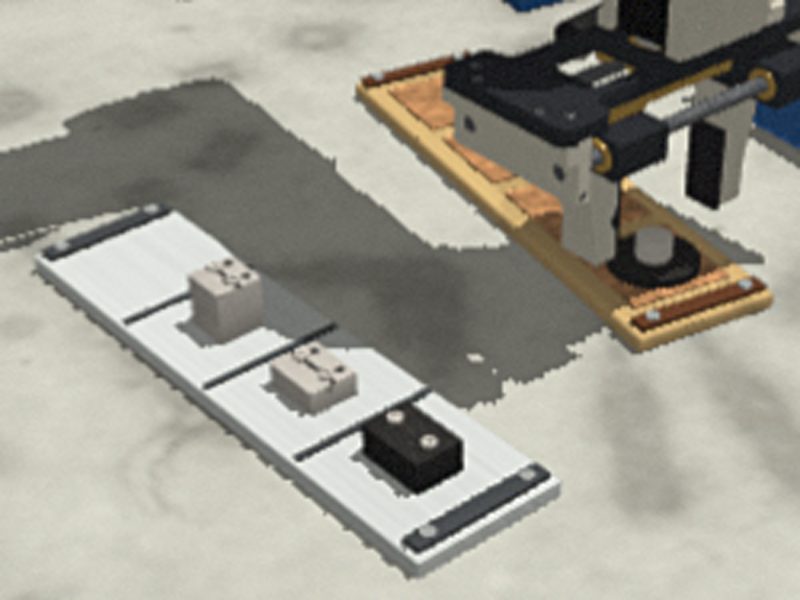

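Tall die stands in bay two, and the fingers straddle the wheel's hub (crop (653,240)). I'll descend and grip gently.

```bash
python3 -m handwheel '[0.1,0,-0.5,0,0,0,0.2,0,-1,0,0,0,0.3,0,-1.4,0,0,0,0.3,0,-1.4,0,0,0,0.3,0,-1.4,0,0,0]'
```

```text
time_s: 22.15
tcp_pos: [0.6472, -0.1444, 0.0033]
eef_rot: [179.7, 0.1, -79.9]
contact_force: [-0.1, -0.0, -0.7]
gripper_width: 0.0637
```

```bash
python3 -m handwheel '[0,0,0,0,0,0,0,0,0,0,0,0,0,0,0,0,0,0,0,0,0,0,0,0,0,0,0,0,0,0,0,0,0,0,0,0,0,0,0,0,0,0,0,0,0,0,0,0]' 255 25
```

```text
time_s: 22.95
tcp_pos: [0.6472, -0.1444, 0.0032]
eef_rot: [179.7, 0.1, -79.9]
contact_force: [0.1, -0.4, 0.2]
gripper_width: 0.015
```

```bash
python3 -m handwheel '[0,0,0,0,0,0]'; python3 -c "
from h import *
cap('scene','s8')
s=cv2.imread('pics/s8.png');cv2.imwrite('pics/s8z.png',cv2.resize(s[190:290,320:420],None,fx=6,fy=6,interpolation=2))"
```

```text
time_s: 23.05
tcp_pos: [0.6472, -0.1444, 0.0032]
eef_rot: [179.7, 0.1, -79.9]
contact_force: [0.4, -0.5, 0.3]
gripper_width: 0.0151
```

View pics/s8z.png

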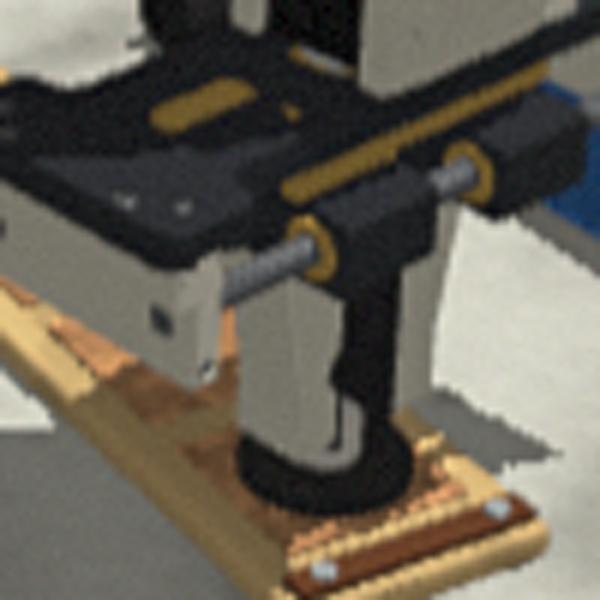

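```bash
python3 -m handwheel '[0,0,0,0,0,0,0,0,0,0,0,0,0,0,0,0,0,0,0,0,-0.2,0,0,0,0,0,-0.4,0,0,0,0,0,-0.4,0,0,0]' 130 25;  python3 -m handwheel '[0,0,0,0,0,0,0,0,0,0,0,0,0,0,0,0,0,0,0,0,0,0,0,0,0,0,0,0,0,0,0,0,0,0,0,0]' 255 25
```

```text
time_s: 23.7
tcp_pos: [0.6468, -0.1444, -0.0013]
eef_rot: [179.6, 0.1, -79.9]
contact_force: [0.2, 0.3, 0.5]
gripper_width: 0.0425
time_s: 24.3
tcp_pos: [0.6469, -0.1444, -0.0012]
eef_rot: [179.6, 0.1, -79.9]
contact_force: [-0.6, 0.3, -0.4]
gripper_width: 0.0165
```

```bash
python3 -m handwheel '[0,0,0,0,0,0,0,0,1,0,0,0,0,0,2,0,0,0,0,0,3,0,0,0,0,0,3,0,0,0]'; python3 -c "
from h import *
cap('scene','s9')
s=cv2.imread('pics/s9.png');cv2.imwrite('pics/s9z.png',cv2.resize(s[190:290,320:420],None,fx=6,fy=6,interpolation=2))"
```

```text
time_s: 24.8
tcp_pos: [0.6484, -0.1445, 0.0313]
eef_rot: [179.9, 0.0, -79.9]
contact_force: [0.9, 0.7, 0.2]
gripper_width: 0.0165
```

View pics/s9z.png

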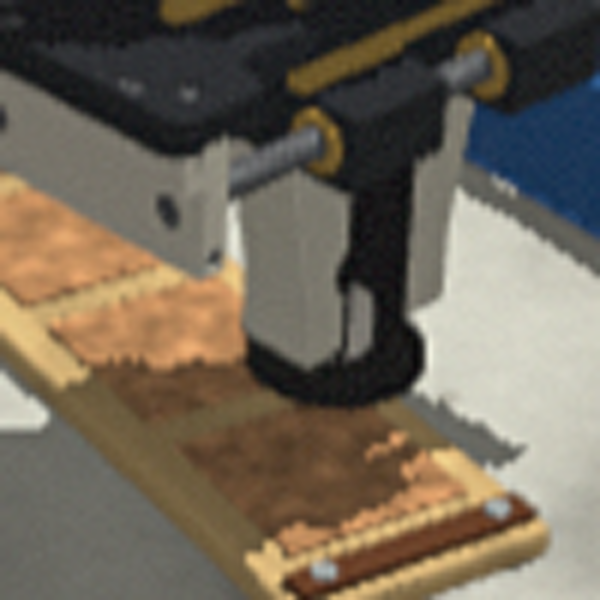

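```bash
python3 -m handwheel '[0,0,2,0,0,0,0,0,4,0,0,0,-20.7,12.5,4,0,0,0,-20.7,12.5,4,0,0,0,-20.7,12.5,4,0,0,0,-20.7,12.5,4,0,0,0,-20.7,12.5,4,0,0,0,-20.7,12.5,4,0,0,0]'
```

```text
time_s: 25.65
tcp_pos: [0.4361, -0.0184, 0.0702]
eef_rot: [179.7, 0.1, -79.8]
contact_force: [0.6, -0.1, -0.6]
gripper_width: 0.0165
```

```bash
python3 -m handwheel '[0.55,-0.1,-2,0,0,0,0.55,-0.1,-4,0,0,0,0.55,-0.1,-5,0,0,0,0.55,-0.1,-5,0,0,0,0.55,-0.1,-5,0,0,0]'; python3 -c "
from h import *
cap('scene','s10')
s=cv2.imread('pics/s10.png');cv2.imwrite('pics/s10z.png',cv2.resize(s[200:320,150:290],None,fx=5,fy=5,interpolation=2))"
```

```text
time_s: 26.15
tcp_pos: [0.4419, -0.0196, 0.0204]
eef_rot: [179.7, 0.1, -79.8]
contact_force: [0.2, 0.6, -0.3]
gripper_width: 0.0165
```

View pics/s10z.png

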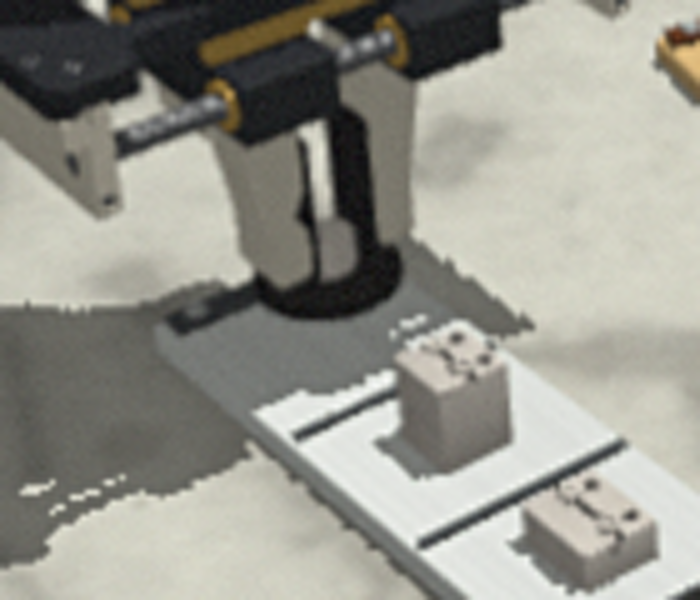

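```bash
python3 -m handwheel '[0,0,-0.8,0,0,0,0,0,-1.5,0,0,0,0,0,-2,0,0,0,0,0,-2.2,0,0,0,0,0,-2.25,0,0,0]'
```

```text
time_s: 26.7
tcp_pos: [0.442, -0.0196, -0.0022]
eef_rot: [179.7, 0.1, -79.8]
contact_force: [-0.5, -0.2, -1.2]
gripper_width: 0.0166
```

```bash
python3 -m handwheel '[0,0,-0.06,0,0,0,0,0,-0.12,0,0,0,0,0,-0.14,0,0,0]'
```

```text
time_s: 27.0
tcp_pos: [0.4421, -0.0195, -0.0033]
eef_rot: [179.7, 0.1, -79.8]
contact_force: [-2.2, 0.2, 4.9]
gripper_width: 0.0161
```

```bash
python3 -m handwheel '[0,0,0,0,0,0,0,0,0,0,0,0,0,0,0,0,0,0,0,0,0,0,0,0,0,0,0,0,0,0,0,0,0,0,0,0]' 90; python3 -m handwheel '[0,0,2,0,0,0,0,0,5,0,0,0,0,0,8,0,0,0,0,0,11,0,0,0,0,0,14,0,0,0]'; python3 -m handwheel '[10,25,0,0,0,0,10,25,0,0,0,0,10,25,0,0,0,0,10,25,0,0,0,0,10,25,0,0,0,0,10,25,0,0,0,0]'; python3 -c "
from h import *
cap('scene','s11');cap('top','t11')
s=cv2.imread('pics/s11.png');cv2.imwrite('pics/s11z.png',cv2.resize(s[230:380,165:365],None,fx=4,fy=4,interpolation=2))
s=cv2.imread('pics/t11.png');cv2.imwrite('pics/t11z.png',cv2.resize(s[275:355,285:445],None,fx=5,fy=5,interpolation=2))"
```

```text
time_s: 27.6
tcp_pos: [0.4421, -0.0195, -0.0033]
eef_rot: [179.7, 0.1, -79.8]
contact_force: [-0.8, 0.0, -0.4]
gripper_width: 0.0552
time_s: 28.1
tcp_pos: [0.4418, -0.0196, 0.138]
eef_rot: [179.7, 0.1, -79.8]
contact_force: [0.4, -0.7, -0.9]
gripper_width: 0.0568
time_s: 28.7
tcp_pos: [0.5431, 0.2341, 0.1374]
eef_rot: [179.7, 0.1, -79.6]
contact_force: [-0.4, -0.2, -0.0]
gripper_width: 0.0565
```

View pics/s11z.png

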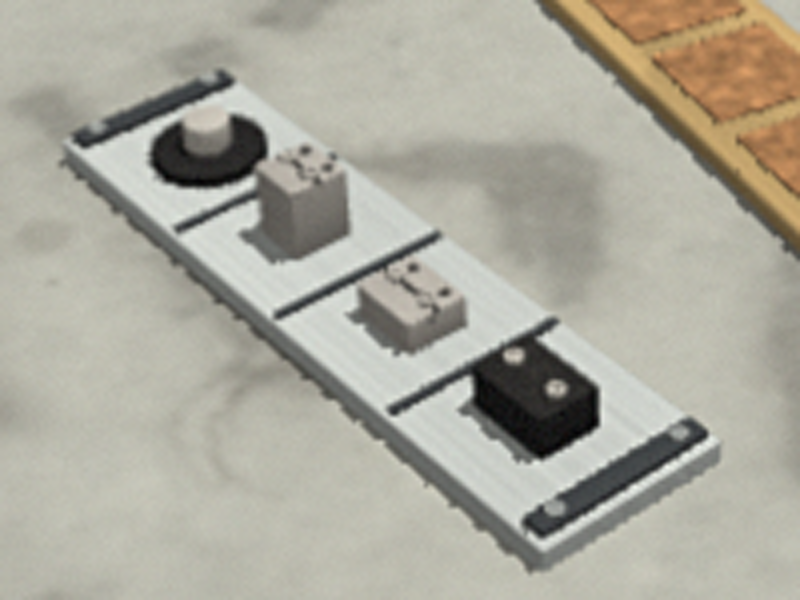

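View pics/t11z.png

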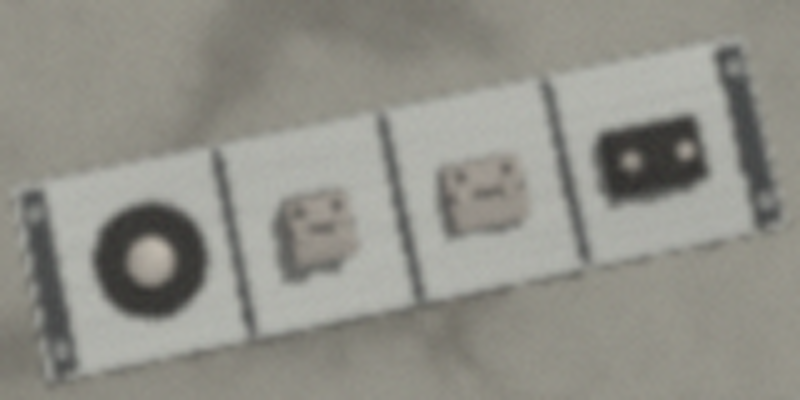

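Run:
```python
from h import *
t=ld('t11');f=lambda p:(np.array(p,float)+.5)/5-.5+np.array((285,275))
M=np.array([.4595,-.1168]);a=np.radians(10.3);R=np.array([[np.cos(a),-np.sin(a)],[np.sin(a),np.cos(a)]])
for n,p,z in(('hub',[(152,261)],.028),('disc',[(152,261)],.016),('tall',[(283,200),(344,190),(356,256),(297,266)],.040),('low',[(440,164),(514,154),(528,216),(455,232)],.024),('black',[(632,160),(685,150)],.03)):
  w=onz(t,f(p),z); print(n,w.mean(0).round(4),'rack mm',(R.T@(w.mean(0)[:2]-M)*1e3).round(1))
s=sensors.get_state(); print(s['time_s'],s['qd'].round(2))
```

```text
hub [ 0.4418 -0.0204  0.028 ] rack mm [-0.1 98. ]
disc [ 0.4411 -0.0204  0.016 ] rack mm [-0.9 98.1]
tall [ 0.4534 -0.0835  0.04  ] rack mm [-0.  33.8]
low [ 0.4651 -0.1481  0.024 ] rack mm [ -0.1 -31.8]
black [ 0.4777 -0.2143  0.03  ] rack mm [  0.5 -99.2]
28.8 [-1.75 -2.21 -3.12 -0.41 -0.29  1.01]
```

```bash
python3 -m handwheel '[0,0,0,0,0,0,0,0,0,0,0,0,0,0,0,0,0,0]'; python3 -c "
from plant import r; print(r.close_job())"
```

```text
time_s: 29.1
tcp_pos: [0.542, 0.2316, 0.1372]
eef_rot: [179.7, 0.1, -79.7]
contact_force: [0.0, -0.6, 0.3]
gripper_width: 0.057
the job is handed in; nothing more can be done
None
```

All four pieces are on the aluminium rack in reverse order, and I handed the job in at 29.1 s. Seen from the robot, left to right, they are the feed wheel, tall die, low die and black die. The purple look-alikes were not touched.

**Last checks:** the final pictures show every piece upright and flat. Measured in the rack's frame from the top view, all are within about 1.5 mm of their bay centres:

| Piece | Along the rack (mm) | Bay centre (mm) |
|---|---|---|
| Feed wheel | +98.0 | +99 |
| Tall die | +33.8 | +33 |
| Low die | −31.8 | −33 |
| Black die | −99.2 | −99 |

Across the rack they are off by at most 1 mm. The gripper was open, clear of everything, and reading no contact force.

**What failed or disagreed:**
- **Black die grasp:** the first try closed above the die without touching it. The real fingertips sit about 22 mm higher than the reported TCP, so I corrected all later heights for that.
- **Feed wheel grasp:** the first grip was shallow, so I took it again lower. The jaws read 16.5 mm on the 18 mm hub, but the wheel was lifted level and did not slip.
- **Black die move:** I overshot the metal rack while carrying the black die, and corrected it before lowering.
- **Camera agreement:** the two cameras differed by up to about 3 mm. The top view agreed with the arm.

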